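# Clear the bottle, then hold the cam vice at its highest lift

### The job

An oil bottle stands in the swing of the cam vice's lever: without tipping it over, stand it upright on the green tabletop, 20 cm or more from the lever's pivot. Then turn the lever by its handle to the cam's highest lift, where it points straight away from the jaws and the sprung jaw presses the wax block hardest, and hold it there: the lever springs back when let go, so finish while still holding it. Leave the other things on the table where they are.

Things in the scene. Friction and masses are not known exactly. Their poses are not given: they have to be found in the camera images.
- cam_vice: Fixed grey vice on a wooden board (x -120..120, y -50..90 mm, top z 35). Origin at table level under the lever's pivot; +x points to the jaws, z up. Vice base x -40..115, y -50..50, top z 49. Fixed jaw x 87..105, top z 82; sliding jaw x 25..49 at rest, top z 80, with a sprung rubber face. The lever starts on the +y side.
- lever_pivot (a point): Point on the lever's vertical pivot axis, 85 mm above the table.
- cam_lever (a joint): Lever angle, rad: 0 at rest stop, grows counterclockwise seen from above, far stop 2.3. Highest lift at 1.45, where the lever points along the vice's -x, over a small rib on the base. Beyond it the jaw goes back again. Direction of the lever seen from above: vice yaw + pi - 1.45 + angle (counterclockwise from world x). Turning it takes about 2 to 5 N at the handle.
- lever_knob (a point): Centre of the gripping part of the upright black round handle at the lever's end: 95 mm from the pivot axis, 118 mm above the table. The handle is 22 mm thick from z 105 to 130 mm, slimmer below, top at 137 mm; the flat arm under it spans z 75..85 mm.
- cam_jaw (a joint): Travel of the sliding jaw, m: 0 with the lever at rest, about 0.008 at the highest lift.
- wax_block: Green wax block 34 x 52 x 18 mm, loose on the vice's base between the jaws, its 34 mm side along the vice's x, with about 5 mm of play while the lever is at rest. Origin under its centre. Stays between the jaws.
- oil_bottle: Brown oil bottle, 66 mm tall, loose, 70 g: round body 32 mm thick up to about 45 mm, shoulder up to 54, black cap 18 mm thick above. Origin under its centre, z up. It starts upright on the vice's board in the lever's way, about 100 mm from the pivot. The tabletop round world x 0.41, y 0.045 (between pad and pot) is free for it.
- steel_pot: Bystander: round steel pot 95 mm wide, 46 high. Origin under its centre.
- brass_weight: Bystander: brass weight with knob, 33 mm wide, 44 high. Origin under its centre.
- flux_bottle: Bystander: white dropper bottle with red nozzle, 37 mm wide, 96 high. Origin under its centre.
- charcoal_block: Bystander: black block 38 x 54 x 26 mm. Origin under its centre.
- pliers_red: Bystander: pliers with red grips, 41 x 132 x 10 mm, lying on the fixed pale pad (about 100 x 130 mm, top at z 23 mm). Origin under its centre.
- loupe: Bystander: black eye loupe 36 mm wide, 27 high, on the grey box. Origin under its centre.

How it is judged:
By the outcome, as a careful person would: the job done as asked, in the order asked, and still so for the second after the job is handed in, while the arm keeps its last pose, push and grip.
It also fails if it takes over 58 s, if anything falls off the work surface, if the arm or the gripper's body presses on something with over 40 N, if the wrist force passes 120 N, or if a joint passes its speed limit or range.

### The arm

A 6-joint arm with a two-finger parallel gripper is mounted at the origin on a cart in front of the work surface, level with it; the furniture and walls round the work are solid. World frame = base frame: x ahead of the robot, y to its left, z up, the work surface at z = 0. Lengths are in m, angles in rad, forces in N, time in s.
With the tool pointing down it reaches from about 0.25 to 0.725 m from the base axis. Payload 4 kg.
Tool frame: the origin (TCP) lies midway between the tips of the shut fingers; the grasp point (between the pads) lies 19 mm behind it; z points along the fingers, y is the line along which they close (so a half turn about z gives the same grasp; the last joint's range is limited). The gripper opens to 85 mm and grips with 20 to 120 N. Pads are 22 mm wide; open, the fingers measure 114 mm over their backs; the gripper's body (76 mm by 85 mm) begins 54 mm behind the grasp point. The pads swing forward as they close: fully open they stand 13 mm farther back than shut.
Start: joints at [-1.265, 0.241, 0.005, 1.335, 0, 1.571], TCP at [0.151, -0.477, 0.231] pointing down, gripper open.
Joint ranges: [-2.72, 2.72], [-1.05, 1.87], [-1.09, 1.28], [-1.99, 2.15], [-1.42, 1.44], [-3.14, 3.14]. Speed limits (rad/s): [2.79, 2.79, 3.14, 3.14, 3.14, 3.14].

### API

Orientations are given as a unit quaternion [x, y, z, w].
In Python, from workcell import bot, camera, job_done gives the robot as it stands.
- The arm moves only by the tool carry_out, never from a script. Its argument "plan" is a list of rows, each an object of numbers: "dx", "dy", "dz": the shift along the tool's x, y, z in mm; "twist": the turn about the tool's z in degrees; "fingers": the closure, from -1 (fully open) to 1 (shut). In form: [{"dx": .., "dy": .., "dz": .., "twist": .., "fingers": ..}, ...]. A call has exactly 5 rows; each row is the pose to reach, as a shift and turn from the pose commanded when the call began, along the tool's axes at that moment; what a row does not reach only later rows make up. A row lasts 1/12 s, in which the tool goes at most 41.7 mm and 7.16 degrees, less where a joint would pass 70% of its speed; a pose out of reach is approached as far as the arm can. A call with a gripper value outside its range is refused whole. The fingers move at their own pace and stop on an object; the grip force is fixed at half the most. Time passes only in rows, so rows that repeat a pose let the fingers close, or fill a call up. It gives the time, the measured TCP pose, the force, the opening and the grip force at its end, in the units of the state.
- bot.get_obs(): the state, without advancing time (a new reading comes with each control period).
- camera(name): name is "side" or "top" or "wrist"; returns a dict with "image" (384x512x3 uint8, red, green, blue), "intrinsics" (3x3 intrinsics, pixels), "distortion" ([k1, k2, p1, p2, k3] as OpenCV has them; the pictures are not rectified), "eye" and "attitude" of the camera in the world. Camera axes: x right, y down, z forward; pixel columns grow to the right and rows downward; lengths in m; the calibration is good to about 2 mm. A picture is of the moment at which its call begins. There is no depth.
- job_done(): hands the job in; it is judged then, once.
The state is a dict: "clock": time; "joint_pos": joint angles; "joint_vel": joint speeds; "tau": joint torques, N m; "eef_pos": TCP position; "tool_rot": TCP orientation; "ft_force": force on the tool from outside, world axes, zero at the start; "ft_torque": the same for the moment, N m; "grip_width": finger opening in m; "grasp_force": force on a finger pad.
Only numpy, scipy, OpenCV 4.12 (cv2) and the standard library are available. Lean on these libraries where they do the work, as an engineer would, in place of code of your own. Each camera call takes 0.05 s, during which the arm holds its last target. There are 200 camera calls.

## Working session

There is one attempt and no reset: what is moved stays moved. The work goes in short steps, Python scripts to look and compute and a tool call to move; the robot and the scene stay as the last step left them, time stands still between calls to the robot, and variables do not carry over. Pictures are saved under pics/ and viewed, at most 12 in all, crops included, and the job is handed in when it is done.

Besides the shell and the picture viewer there is one more tool, called after "Call:" by a JSON object that holds its "op" and its "data". carry_out: Moves the arm, as the interface text tells. Its arguments: {"type":"object","properties":{"plan":{"type":"array","items":{"type":"object","properties":{"dx":{"type":"number"},"dy":{"type":"number"},"dz":{"type":"number"},"twist":{"type":"number"},"fingers":{"type":"number"}}}}},"required":["plan"]}

```bash
mkdir -p pics; cat > h.py <<'E'
import numpy as np, cv2
from scipy.spatial.transform import Rotation as R
from workcell import bot, camera, job_done
def snap(n,f):
    c=camera(n); cv2.imwrite(f'pics/{f}.png',c['image'][:,:,::-1]); 
    import pickle; pickle.dump(c,open(f'pics/{f}.pkl','wb')); return c
def load(f):
    import pickle; return pickle.load(open(f'pics/{f}.pkl','rb'))
def rot(c):
    a=np.array(c['attitude'],float); return R.from_quat(a) if a.size==4 else R.from_matrix(a)
def ray(c,uv):
    p=cv2.undistortPoints(np.array([[uv]],float),np.array(c['intrinsics'],float),np.array(c['distortion'],float))[0,0]
    d=rot(c).apply([p[0],p[1],1]); return np.array(c['eye'],float),d/np.linalg.norm(d)
def atz(c,uv,z):
    o,d=ray(c,uv); return o+d*(z-o[2])/d[2]
def tri(obs):
    A=np.zeros((3,3));b=np.zeros(3);rs=[ray(c,uv) for c,uv in obs]
    for o,d in rs:
        P=np.eye(3)-np.outer(d,d);A+=P;b+=P@o
    x=np.linalg.solve(A,b);return x,[np.linalg.norm(np.cross(x-o,d)) for o,d in rs]
def proj(c,X):
    r=rot(c).inv();t=-r.apply(np.array(c['eye'],float))
    return cv2.projectPoints(np.array(X,float).reshape(-1,1,3),r.as_rotvec(),t,np.array(c['intrinsics'],float),np.array(c['distortion'],float))[0].reshape(-1,2)
E
python3 - <<'E'
from h import *
for n in ['top','side']:
    c=snap(n,n+'0'); print(n,c['eye'],c['attitude'],c['intrinsics'])
o=bot.get_obs();print(o['clock'],o['eef_pos'],o['tool_rot'],R.from_quat(o['tool_rot']).as_matrix().round(3),o['ft_force'])
a=cv2.imread('pics/top0.png');b=cv2.imread('pics/side0.png')
E
```

```text
top [ 0.37246722 -0.03807962  0.95187564] [ 0.70912288 -0.70145155  0.05396535 -0.04688503] [[407.83883573   0.         260.75083406]
 [  0.         407.83883573 196.1489101 ]
 [  0.           0.           1.        ]]
side [0.54250916 0.75006065 0.74477606] [ 0.01037987  0.90088652 -0.43386513 -0.00753572] [[453.98873192   0.         253.57231389]
 [  0.         453.98873192 188.27734983]
 [  0.           0.           1.        ]]
0.1 [ 0.15034805 -0.47625934  0.23049562] [ 9.88335661e-01  1.52288324e-01 -1.52361070e-04 -9.29676494e-04] [[ 0.954  0.301 -0.001]
 [ 0.301 -0.954  0.002]
 [-0.    -0.002 -1.   ]] [-0.07454638 -0.02507442 -0.23929892]
```

View pics/top0.png

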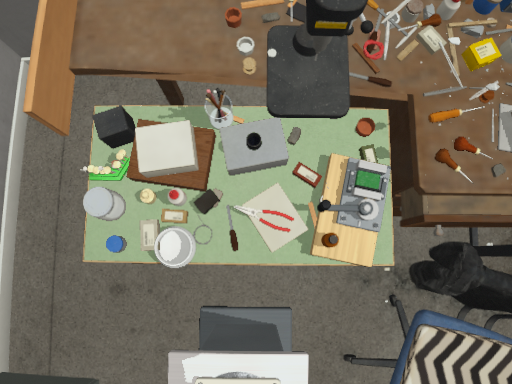

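View pics/side0.png

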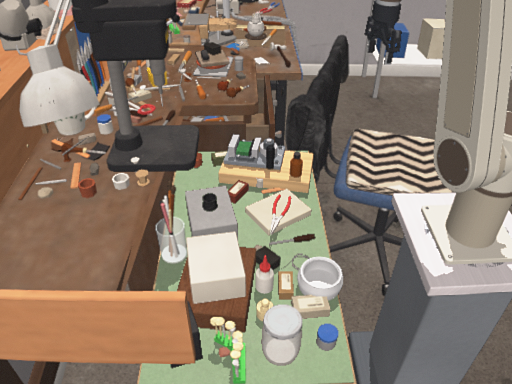

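Top view: vice at right with the knob near (325,205), the pivot near (368,208) and the bottle near (330,240). The pad is at (272,217) and the pot at (174,247). Enlarging both views.

```bash
python3 - <<'E'
import cv2, numpy as np
a=cv2.imread('pics/top0.png')[145:270,290:400];b=cv2.imread('pics/side0.png')[125:200,210:325]
a=cv2.resize(a,None,fx=4,fy=4,interpolation=cv2.INTER_CUBIC);b=cv2.resize(b,None,fx=3,fy=3,interpolation=cv2.INTER_CUBIC)
h=max(a.shape[0],b.shape[0]);o=np.zeros((h,a.shape[1]+b.shape[1],3),np.uint8);o[:a.shape[0],:a.shape[1]]=a;o[:b.shape[0],a.shape[1]:]=b
print(o.shape,a.shape);cv2.imwrite('pics/crop0.png',o)
E
```

```text
(500, 785, 3) (500, 440, 3)
```

View pics/crop0.png

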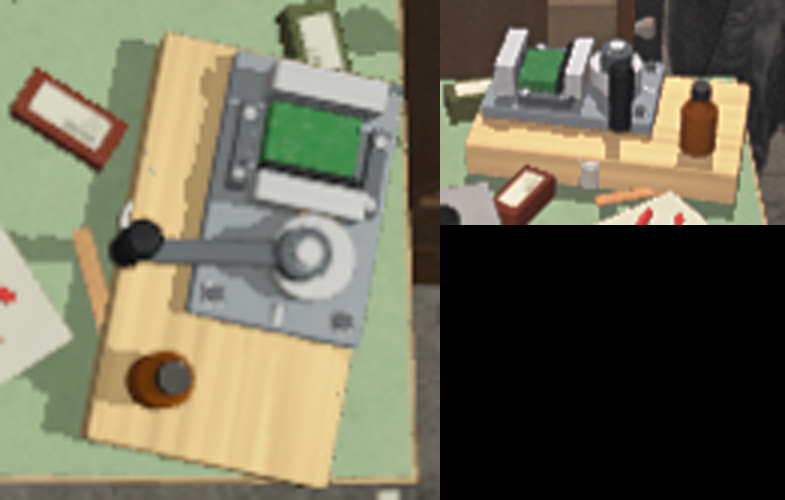

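The enlarged top view has the black knob top at about (326.2,204.5) in full-picture pixels, the bottle cap at (333.5,238.8), and board corners at (332,153.3), (312,254.5) and (372,266.8). In the side view the knob top is at (270.7,144.3) and the cap at (297.3,154).

```bash
python3 - <<'E'
from h import *
t=load('top0');s=load('side0')
print('knob top',tri([(t,(326.2,204.5)),(s,(270.7,144.3))]))
print('cap',tri([(t,(333.5,238.75)),(s,(297.3,154))]))
L=np.array([[.12,.09],[-.12,.09],[-.12,-.05]]);W=np.array([atz(t,p,.035)[:2] for p in [(332,153.25),(312,254.5),(372,266.75)]])
print(W)
l=L-L.mean(0);w=W-W.mean(0);yaw=np.arctan2((l[:,0]*w[:,1]-l[:,1]*w[:,0]).sum(),(l*w).sum())
Rm=np.array([[np.cos(yaw),-np.sin(yaw)],[np.sin(yaw),np.cos(yaw)]]);o=W.mean(0)-Rm@L.mean(0)
print('yaw',np.degrees(yaw),'orig',o,'res',W-(L@Rm.T+o))
for a in [0,1.45]:
    th=yaw+np.pi-1.45+a;print(a,o+.095*np.array([np.cos(th),np.sin(th)]))
print('pot',atz(t,(174,247),.046),'pad corners',[atz(t,p,.023)[:2].round(3) for p in [(308,232),(278,250)]])
E
```

```text
knob top (array([ 0.47413467, -0.17759612,  0.14091902]), [np.float64(0.000512071054516283), np.float64(0.0005120710545163206)])
cap (array([ 0.40571512, -0.19947687,  0.09709744]), [np.float64(0.0010882434699095898), np.float64(0.0010882434699095154)])
[[ 0.60681965 -0.21098249]
 [ 0.37375884 -0.16259861]
 [ 0.34689611 -0.29829263]]
yaw -11.641273182546527 orig [ 0.47292479 -0.27447122] res [[-0.00179727 -0.00044596]
 [ 0.00020515 -0.00049012]
 [ 0.00159212  0.00093609]]
0 [ 0.48074225 -0.17979342]
1.45 [ 0.37987892 -0.25530179]
pot [0.38674807 0.14439264 0.046     ] pad corners [array([ 0.425, -0.155]), array([ 0.383, -0.087])]
```

Call:
{"op": "carry_out", "data": {"plan": [{"dx":33,"dy":-19,"dz":0,"twist":0,"fingers":-0.5},{"dx":66,"dy":-38,"dz":0,"twist":0,"fingers":-0.5},{"dx":99,"dy":-57,"dz":0,"twist":0,"fingers":-0.5},{"dx":132,"dy":-76,"dz":0,"twist":0,"fingers":-0.5},{"dx":165,"dy":-95,"dz":0,"twist":0,"fingers":-0.5}]}}

```text
clock: 0.52
eef_pos: [0.2798, -0.3349, 0.2309]
tool_rot: [0.988, 0.152, -0.0, -0.0]
ft_force: [0.4, -0.9, -0.5]
grip_width: 0.0642
grasp_force: 0.0
```

Call:
{"op": "carry_out", "data": {"plan": [{"dx":33,"dy":-19,"dz":0,"twist":0,"fingers":-0.5},{"dx":66,"dy":-38,"dz":0,"twist":0,"fingers":-0.5},{"dx":99,"dy":-57,"dz":0,"twist":0,"fingers":-0.5},{"dx":130,"dy":-75,"dz":0,"twist":0,"fingers":-0.5},{"dx":161,"dy":-93,"dz":0,"twist":0,"fingers":-0.5}]}}

```text
clock: 0.93
eef_pos: [0.4055, -0.1976, 0.231]
tool_rot: [0.988, 0.152, -0.0, -0.0]
ft_force: [0.5, -0.6, -0.8]
grip_width: 0.0639
grasp_force: 0.0
```

```bash
python3 - <<'E'
from h import *
c=snap('wrist','w1');o=bot.get_obs();print(o['clock'],o['eef_pos'],R.from_quat(o['tool_rot']).as_matrix().round(3),o['grip_width'],o['ft_force'])
print(c['eye'],proj(c,[[.404,-.199,.101],[.477,-.178,.137],[.473,-.274,.085],[.38,-.255,.118]]))
t=load('top0');print(proj(t,[[.41,.045,0],[.41,.045,.066]]), [atz(t,p,0)[:2].round(3) for p in [(234,248),(230,207),(212,234),(195,247)]])
E
```

```text
0.9833 [ 0.40951796 -0.19345731  0.2309759 ] [[ 0.952  0.307  0.003]
 [ 0.307 -0.952  0.004]
 [ 0.004 -0.003 -1.   ]] 0.06412167285112437 [3.53370134 2.78574863 0.45120045]
[ 0.4742373  -0.17725158  0.3719118 ] [[252.36043755 183.73762461]
 [255.4042483   86.79154694]
 [363.21955057 128.92834432]
 [309.60644423 237.06490905]]
[[220.80194027 237.95383884]
 [218.17220249 236.71578862]] [array([0.387, 0.014]), array([0.483, 0.025]), array([0.419, 0.066]), array([0.388, 0.105])]
```

View pics/w1.png

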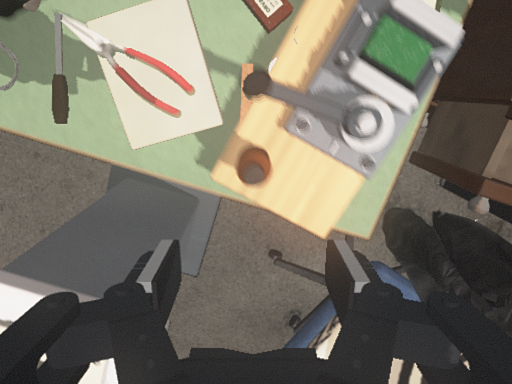

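Wrist view: knob top at (257,83) against (255,87) predicted, and the bottle around (254,165). I'll take another frame now the arm has settled, enlarged, to find the cap and body.

```bash
python3 - <<'E'
from h import *
c=snap('wrist','w2');o=bot.get_obs();print(o['eef_pos'],c['eye'])
print(proj(c,[[.404,-.199,.101],[.404,-.199,.035],[.477,-.178,.137],[.473,-.274,.085]]))
a=c['image'][60:260,200:400,::-1];cv2.imwrite('pics/w2c.png',cv2.resize(a,None,fx=3,fy=3,interpolation=cv2.INTER_CUBIC))
E
```

```text
[ 0.40741836 -0.19583122  0.23085365] [ 0.47763252 -0.17323082  0.37217172]
[[256.00169531 190.49935638]
 [255.62357027 172.39534771]
 [260.48053175  95.50631251]
 [366.52846445 136.63981021]]
```

View pics/w2c.png

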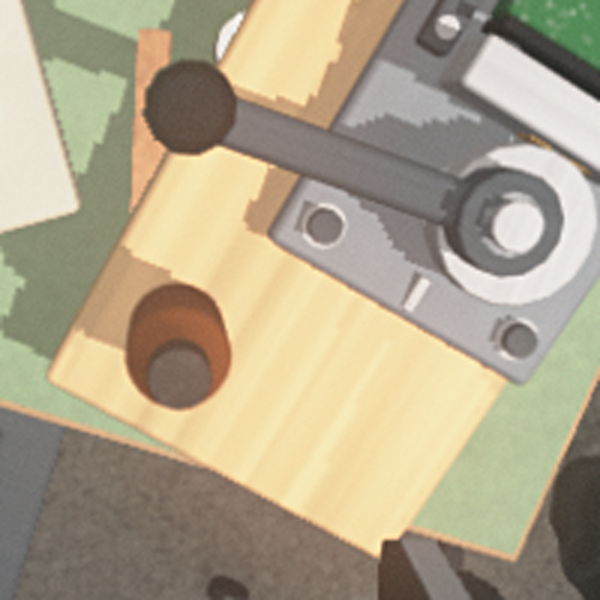

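The cap's top is at full-picture (259.7,184), the knob top at (263.3,95.3), the pivot dome at about (373,134).

```bash
python3 - <<'E'
from h import *
t=load('top0');s=load('side0');w=load('w2')
print('cap',tri([(t,(333.5,238.75)),(s,(297.3,154)),(w,(259.7,184))]), atz(t,(333.5,238.75),.101),atz(w,(259.7,184),.101))
print('knob',tri([(t,(326.2,204.5)),(s,(270.7,144.3)),(w,(263.3,95.3))]),atz(t,(326.2,204.5),.137),atz(w,(263.3,95.3),.137))
print('rib', atz(w,(200+417/3,60+291/3),.05),'pivot',atz(w,(200+510/3,60+220/3),.09),atz(t,(367,207.5),.09))
print([atz(w,(200+x/3,60+y/3),.035) for x,y in [(50,378),(380,555)]])
E
```

```text
cap (array([ 0.4066914 , -0.20038492,  0.09566874]), [np.float64(0.0004317146697874002), np.float64(0.00227800572994439), np.float64(0.0021420152735806665)]) [ 0.40662617 -0.19896553  0.101     ] [ 0.41019521 -0.20015427  0.101     ]
knob (array([ 0.47535126, -0.17878563,  0.13982459]), [np.float64(0.0018953497327061342), np.float64(0.0008968297439970888), np.float64(0.0025092784419916423)]) [ 0.47411516 -0.17816993  0.137     ] [ 0.477705   -0.17973619  0.137     ]
rib [ 0.44624249 -0.26874145  0.05      ] pivot [ 0.47649388 -0.27392101  0.09      ] [ 0.47441102 -0.27463438  0.09      ]
[array([ 0.37818934, -0.16564176,  0.035     ]), array([ 0.35168084, -0.2964872 ,  0.035     ])]
```

Call:
{"op": "carry_out", "data": {"plan": [{"dx":-1,"dy":3.5,"dz":30,"twist":0,"fingers":-0.5},{"dx":-1,"dy":3.5,"dz":60,"twist":0,"fingers":-0.5},{"dx":-1,"dy":3.5,"dz":90,"twist":0,"fingers":-0.5},{"dx":-1,"dy":3.5,"dz":110,"twist":0,"fingers":-0.5},{"dx":-1,"dy":3.5,"dz":120,"twist":0,"fingers":-0.5}]}}

```text
clock: 1.45
eef_pos: [0.4021, -0.2023, 0.108]
tool_rot: [0.988, 0.152, -0.003, -0.002]
ft_force: [-0.7, 1.1, 0.1]
grip_width: 0.0642
grasp_force: 0.0
```

Call:
{"op": "carry_out", "data": {"plan": [{"dx":0,"dy":0,"dz":20,"twist":0,"fingers":-0.5},{"dx":0,"dy":0,"dz":40,"twist":0,"fingers":-0.5},{"dx":0,"dy":0,"dz":58,"twist":0,"fingers":-0.5},{"dx":0,"dy":0,"dz":65,"twist":0,"fingers":-0.5},{"dx":0,"dy":0,"dz":65,"twist":0,"fingers":-0.5}]}}

```text
clock: 1.87
eef_pos: [0.4028, -0.2026, 0.0445]
tool_rot: [0.988, 0.152, -0.002, -0.001]
ft_force: [-0.3, 0.3, -0.2]
grip_width: 0.0641
grasp_force: 0.0
```

Call:
{"op": "carry_out", "data": {"plan": [{"dx":0,"dy":0,"dz":0,"twist":0,"fingers":-0.2},{"dx":0,"dy":0,"dz":0,"twist":0,"fingers":0},{"dx":0,"dy":0,"dz":0,"twist":0,"fingers":0.1},{"dx":0,"dy":0,"dz":0,"twist":0,"fingers":0.2},{"dx":0,"dy":0,"dz":0,"twist":0,"fingers":0.3}]}}

```text
clock: 2.28
eef_pos: [0.4055, -0.2032, 0.0474]
tool_rot: [0.988, 0.152, 0.001, 0.0]
ft_force: [-1.0, 1.2, 4.1]
grip_width: 0.0306
grasp_force: 34.1
```

Call:
{"op": "carry_out", "data": {"plan": [{"dx":0,"dy":0,"dz":0,"twist":0,"fingers":0.6},{"dx":0,"dy":0,"dz":0,"twist":0,"fingers":0.6},{"dx":0,"dy":0,"dz":-15,"twist":0,"fingers":0.6},{"dx":0,"dy":0,"dz":-35,"twist":0,"fingers":0.6},{"dx":0,"dy":0,"dz":-60,"twist":0,"fingers":0.6}]}}

```text
clock: 2.7
eef_pos: [0.4037, -0.2024, 0.106]
tool_rot: [0.988, 0.152, -0.001, -0.001]
ft_force: [0.1, -0.8, -0.5]
grip_width: 0.0303
grasp_force: 59.4
```

Call:
{"op": "carry_out", "data": {"plan": [{"dx":0,"dy":0,"dz":-25,"twist":0,"fingers":0.6},{"dx":0,"dy":0,"dz":-40,"twist":0,"fingers":0.6},{"dx":0,"dy":0,"dz":-50,"twist":0,"fingers":0.6},{"dx":0,"dy":0,"dz":-50,"twist":0,"fingers":0.6},{"dx":0,"dy":0,"dz":-50,"twist":0,"fingers":0.6}]}}

```text
clock: 3.12
eef_pos: [0.4053, -0.2032, 0.1567]
tool_rot: [0.988, 0.152, 0.001, 0.001]
ft_force: [-0.5, 0.0, -0.7]
grip_width: 0.0299
grasp_force: 59.5
```

```bash
python3 - <<'E'
from h import *
o=bot.get_obs();print(o['clock'],o['eef_pos'],o['grip_width'],o['grasp_force'],o['ft_force'])
m=R.from_quat(o['tool_rot']).as_matrix();print(m.round(3));print(m.T@(np.array([.41,.045,o['eef_pos'][2]])-o['eef_pos'])*1000)
c=snap('wrist','w3');print(atz(load('top0'),(243,210),.023),atz(load('top0'),(248,207),.023))
s=snap('side','s3')
b=s['image'][90:240,200:360,::-1];b=cv2.resize(b,(480,450));a=c['image'][:,:,::-1][40:384,:300];o=np.zeros((450,800,3),np.uint8);o[:450,:480]=b;o[:344,480:780]=a;cv2.imwrite('pics/m3.png',o)
E
```

```text
3.1167 [ 0.40525187 -0.20321032  0.156715  ] 0.029855986703888008 59.45329617054085 [-0.5127129   0.02374074 -0.70352685]
[[ 0.954  0.301  0.001]
 [ 0.301 -0.954 -0.001]
 [ 0.001  0.001 -1.   ]]
[ 7.92641423e+01 -2.35261695e+02 -1.98651387e-01]
[ 0.47351114 -0.00640883  0.023     ] [ 0.48055696 -0.01775631  0.023     ]
```

View pics/m3.png

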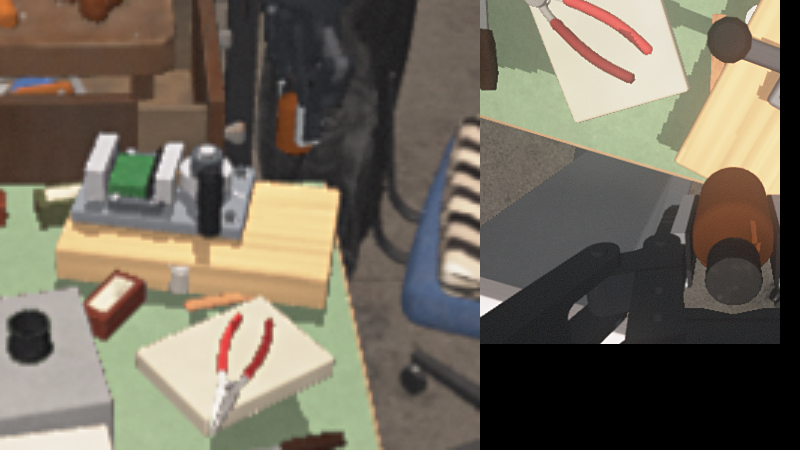

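The wrist view shows the bottle held upright between the pads; the side view shows the board clear. For the placing I'll turn the fingers to close along world x, to stay clear of the screwdriver and ring.

Call:
{"op": "carry_out", "data": {"plan": [{"dx":10,"dy":-31,"dz":0,"twist":7,"fingers":0.6},{"dx":20,"dy":-62,"dz":0,"twist":14,"fingers":0.6},{"dx":31,"dy":-93,"dz":0,"twist":21,"fingers":0.6},{"dx":42,"dy":-124,"dz":0,"twist":28,"fingers":0.6},{"dx":52,"dy":-155,"dz":0,"twist":35,"fingers":0.6}]}}

```text
clock: 3.63
eef_pos: [0.399, -0.0736, 0.1552]
tool_rot: [0.994, -0.105, 0.001, -0.019]
ft_force: [-0.3, -0.1, -0.1]
grip_width: 0.03
grasp_force: 59.7
```

Call:
{"op": "carry_out", "data": {"plan": [{"dx":0,"dy":0,"dz":0,"twist":7,"fingers":0.6},{"dx":0,"dy":0,"dz":0,"twist":14,"fingers":0.6},{"dx":0,"dy":0,"dz":0,"twist":21,"fingers":0.6},{"dx":0,"dy":0,"dz":0,"twist":28,"fingers":0.6},{"dx":0,"dy":0,"dz":0,"twist":35,"fingers":0.6}]}}

```text
clock: 4.05
eef_pos: [0.3474, -0.1678, 0.1553]
tool_rot: [0.959, -0.274, 0.005, -0.068]
ft_force: [-0.5, -0.1, -0.4]
grip_width: 0.0299
grasp_force: 59.7
```

Call:
{"op": "carry_out", "data": {"plan": [{"dx":0,"dy":0,"dz":0,"twist":7,"fingers":0.6},{"dx":0,"dy":0,"dz":0,"twist":14,"fingers":0.6},{"dx":0,"dy":0,"dz":0,"twist":21,"fingers":0.6},{"dx":0,"dy":0,"dz":0,"twist":28,"fingers":0.6},{"dx":0,"dy":0,"dz":0,"twist":33,"fingers":0.6}]}}

```text
clock: 4.47
eef_pos: [0.2718, -0.2329, 0.1557]
tool_rot: [0.895, -0.431, 0.004, -0.116]
ft_force: [0.6, -0.4, -1.2]
grip_width: 0.0302
grasp_force: 59.7
```

```bash
python3 - <<'E'
from h import *
o=bot.get_obs();print(o['clock'],o['eef_pos'],o['grip_width'],o['grasp_force'],o['ft_force'],np.round(o['joint_pos'],2))
m=R.from_quat(o['tool_rot']).as_matrix();print(m.round(3));print(m.T@(np.array([.41,.045,o['eef_pos'][2]])-o['eef_pos'])*1000)
E
```

```text
4.4667 [ 0.27182552 -0.23293643  0.15568808] 0.03023098815633123 59.73828407921246 [ 0.63648697 -0.37588849 -1.17809598] [-0.89  0.08 -0.41  1.16  0.21  3.14]
[[ 0.629 -0.77   0.107]
 [-0.772 -0.602  0.204]
 [-0.092 -0.21  -0.973]]
[-127.78735285 -273.72025787   71.33342494]
```

Joint 6 hit its limit (j6 = 180° minus the relative yaw), so I'll twist back the other way. Yaw +90° suits both the placing and the lever.

Call:
{"op": "carry_out", "data": {"plan": [{"dx":0,"dy":0,"dz":0,"twist":-7,"fingers":0.6},{"dx":0,"dy":0,"dz":0,"twist":-14,"fingers":0.6},{"dx":0,"dy":0,"dz":0,"twist":-21,"fingers":0.6},{"dx":0,"dy":0,"dz":0,"twist":-28,"fingers":0.6},{"dx":0,"dy":0,"dz":0,"twist":-35,"fingers":0.6}]}}

```text
clock: 4.88
eef_pos: [0.2723, -0.2322, 0.1557]
tool_rot: [0.984, -0.137, 0.039, -0.109]
ft_force: [0.6, 0.1, -0.4]
grip_width: 0.03
grasp_force: 59.8
```

```bash
cat > st.py <<'E'
from h import *
import sys
o=bot.get_obs();print(o['clock'],o['eef_pos'].round(4) if hasattr(o['eef_pos'],'round') else o['eef_pos'],o['grip_width'],o['grasp_force'],np.round(o['ft_force'],1),np.round(o['joint_pos'],2))
m=R.from_quat(o['tool_rot']).as_matrix();print(m.round(3),'yaw',np.degrees(np.arctan2(m[1,0],m[0,0])))
if len(sys.argv)>3: print((m.T@(np.array(sys.argv[1:4],float)-o['eef_pos'])*1000).round(1))
E
python3 st.py .41 .045 .155
```

```text
4.8833 [ 0.2723 -0.2322  0.1557] 0.02999639036957199 59.77363589678134 [ 0.6  0.1 -0.4] [-0.89  0.08 -0.41  1.16  0.21  2.52]
[[ 0.959 -0.262  0.106]
 [-0.279 -0.939  0.203]
 [ 0.046 -0.225 -0.973]] yaw -16.207252092314125
[  54.8 -296.1   71.6]
```

The tool now leans 13° (joint 5 at 0.21), a leftover of pushing against that limit, and moves can't tilt it back directly. Pushing the same way against the opposite joint 6 limit should undo it, so I'll unwind there.

Call:
{"op": "carry_out", "data": {"plan": [{"twist":-7.1,"dx":0,"dy":0,"dz":0,"fingers":0.6},{"twist":-14.2,"dx":0,"dy":0,"dz":0,"fingers":0.6},{"twist":-21.3,"dx":0,"dy":0,"dz":0,"fingers":0.6},{"twist":-28.4,"dx":0,"dy":0,"dz":0,"fingers":0.6},{"twist":-35.5,"dx":0,"dy":0,"dz":0,"fingers":0.6}]}}

```text
clock: 5.3
eef_pos: [0.2724, -0.2321, 0.1556]
tool_rot: [0.979, 0.169, 0.07, -0.092]
ft_force: [0.1, -0.2, -0.2]
grip_width: 0.03
grasp_force: 59.8
```

Call:
{"op": "carry_out", "data": {"plan": [{"twist":-7.1,"dx":0,"dy":0,"dz":0,"fingers":0.6},{"twist":-14.2,"dx":0,"dy":0,"dz":0,"fingers":0.6},{"twist":-21.3,"dx":0,"dy":0,"dz":0,"fingers":0.6},{"twist":-28.4,"dx":0,"dy":0,"dz":0,"fingers":0.6},{"twist":-35.5,"dx":0,"dy":0,"dz":0,"fingers":0.6}]}}

```text
clock: 5.72
eef_pos: [0.2724, -0.2321, 0.1556]
tool_rot: [0.881, 0.46, 0.095, -0.066]
ft_force: [0.4, 0.0, -0.6]
grip_width: 0.0297
grasp_force: 59.8
```

Call:
{"op": "carry_out", "data": {"plan": [{"twist":-7.1,"dx":0,"dy":0,"dz":0,"fingers":0.6},{"twist":-14.2,"dx":0,"dy":0,"dz":0,"fingers":0.6},{"twist":-21.3,"dx":0,"dy":0,"dz":0,"fingers":0.6},{"twist":-28.4,"dx":0,"dy":0,"dz":0,"fingers":0.6},{"twist":-35.5,"dx":0,"dy":0,"dz":0,"fingers":0.6}]}}

```text
clock: 6.13
eef_pos: [0.2724, -0.2321, 0.1556]
tool_rot: [0.699, 0.706, 0.11, -0.034]
ft_force: [-0.1, -0.5, -0.2]
grip_width: 0.0304
grasp_force: 59.8
```

Call:
{"op": "carry_out", "data": {"plan": [{"twist":-7.1,"dx":0,"dy":0,"dz":0,"fingers":0.6},{"twist":-14.2,"dx":0,"dy":0,"dz":0,"fingers":0.6},{"twist":-21.3,"dx":0,"dy":0,"dz":0,"fingers":0.6},{"twist":-28.4,"dx":0,"dy":0,"dz":0,"fingers":0.6},{"twist":-35.5,"dx":0,"dy":0,"dz":0,"fingers":0.6}]}}

```text
clock: 6.55
eef_pos: [0.2724, -0.2321, 0.1556]
tool_rot: [0.45, 0.886, 0.115, 0.001]
ft_force: [-0.2, 0.8, -2.1]
grip_width: 0.0303
grasp_force: 59.8
```

```bash
python3 st.py .41 .045 .155
```

```text
6.55 [ 0.2724 -0.2321  0.1556] 0.030272178205503205 59.77274481927452 [-0.2  0.8 -2.1] [-0.89  0.08 -0.41  1.16  0.21  0.05]
[[-0.595  0.797  0.106]
 [ 0.797  0.568  0.203]
 [ 0.102  0.205 -0.973]] yaw 126.73167470006766
[138.9 267.   71.5]
```

Call:
{"op": "carry_out", "data": {"plan": [{"twist":-7.1,"dx":0,"dy":0,"dz":0,"fingers":0.6},{"twist":-14.2,"dx":0,"dy":0,"dz":0,"fingers":0.6},{"twist":-21.3,"dx":0,"dy":0,"dz":0,"fingers":0.6},{"twist":-28.4,"dx":0,"dy":0,"dz":0,"fingers":0.6},{"twist":-35.5,"dx":0,"dy":0,"dz":0,"fingers":0.6}]}}

```text
clock: 6.97
eef_pos: [0.2724, -0.2321, 0.1557]
tool_rot: [0.159, 0.981, 0.11, 0.036]
ft_force: [-0.2, 0.3, -1.3]
grip_width: 0.0301
grasp_force: 59.8
```

Call:
{"op": "carry_out", "data": {"plan": [{"twist":-7.1,"dx":0,"dy":0,"dz":0,"fingers":0.6},{"twist":-14.2,"dx":0,"dy":0,"dz":0,"fingers":0.6},{"twist":-21.3,"dx":0,"dy":0,"dz":0,"fingers":0.6},{"twist":-28.4,"dx":0,"dy":0,"dz":0,"fingers":0.6},{"twist":-35.5,"dx":0,"dy":0,"dz":0,"fingers":0.6}]}}

```text
clock: 7.38
eef_pos: [0.2724, -0.2321, 0.1557]
tool_rot: [-0.148, 0.982, 0.093, 0.068]
ft_force: [0.1, 1.2, -1.1]
grip_width: 0.03
grasp_force: 59.8
```

Call:
{"op": "carry_out", "data": {"plan": [{"twist":-7.1,"dx":0,"dy":0,"dz":0,"fingers":0.6},{"twist":-14.2,"dx":0,"dy":0,"dz":0,"fingers":0.6},{"twist":-21.3,"dx":0,"dy":0,"dz":0,"fingers":0.6},{"twist":-28.4,"dx":0,"dy":0,"dz":0,"fingers":0.6},{"twist":-35.5,"dx":0,"dy":0,"dz":0,"fingers":0.6}]}}

```text
clock: 7.8
eef_pos: [0.2724, -0.2321, 0.1557]
tool_rot: [-0.44, 0.89, 0.068, 0.093]
ft_force: [0.7, 0.3, -1.2]
grip_width: 0.0298
grasp_force: 59.8
```

Call:
{"op": "carry_out", "data": {"plan": [{"twist":-7.1,"dx":0,"dy":0,"dz":0,"fingers":0.6},{"twist":-14.2,"dx":0,"dy":0,"dz":0,"fingers":0.6},{"twist":-21.3,"dx":0,"dy":0,"dz":0,"fingers":0.6},{"twist":-28.4,"dx":0,"dy":0,"dz":0,"fingers":0.6},{"twist":-35.5,"dx":0,"dy":0,"dz":0,"fingers":0.6}]}}

```text
clock: 8.22
eef_pos: [0.2724, -0.2321, 0.1557]
tool_rot: [-0.691, 0.714, 0.036, 0.109]
ft_force: [-0.5, -0.7, -0.6]
grip_width: 0.0303
grasp_force: 59.8
```

Call:
{"op": "carry_out", "data": {"plan": [{"twist":-7.1,"dx":0,"dy":0,"dz":0,"fingers":0.6},{"twist":-14.2,"dx":0,"dy":0,"dz":0,"fingers":0.6},{"twist":-21.3,"dx":0,"dy":0,"dz":0,"fingers":0.6},{"twist":-28.4,"dx":0,"dy":0,"dz":0,"fingers":0.6},{"twist":-35.5,"dx":0,"dy":0,"dz":0,"fingers":0.6}]}}

```text
clock: 8.63
eef_pos: [0.2724, -0.2321, 0.1556]
tool_rot: [0.875, -0.469, -0.001, -0.115]
ft_force: [0.6, 0.5, -1.6]
grip_width: 0.0301
grasp_force: 59.8
```

Call:
{"op": "carry_out", "data": {"plan": [{"twist":-7.1,"dx":0,"dy":0,"dz":0,"fingers":0.6},{"twist":-14.2,"dx":0,"dy":0,"dz":0,"fingers":0.6},{"twist":-21.3,"dx":0,"dy":0,"dz":0,"fingers":0.6},{"twist":-21.3,"dx":0,"dy":0,"dz":0,"fingers":0.6},{"twist":-21.3,"dx":0,"dy":0,"dz":0,"fingers":0.6}]}}

```text
clock: 9.05
eef_pos: [0.3182, -0.1737, 0.1556]
tool_rot: [0.941, -0.324, 0.016, -0.095]
ft_force: [-0.3, -1.0, -0.8]
grip_width: 0.0303
grasp_force: 59.8
```

```bash
python3 st.py .41 .045 .155
```

```text
9.05 [ 0.3182 -0.1737  0.1556] 0.030286314200523703 59.80140626525099 [-0.3 -1.  -0.8] [-0.66  0.05 -0.45  1.11  0.19 -3.14]
[[ 0.79  -0.607  0.091]
 [-0.613 -0.772  0.169]
 [-0.032 -0.189 -0.981]] yaw -37.80911190029723
[ -61.5 -224.4   45.9]
```

Call:
{"op": "carry_out", "data": {"plan": [{"twist":-7.1,"dx":0,"dy":0,"dz":0,"fingers":0.6},{"twist":-14.2,"dx":0,"dy":0,"dz":0,"fingers":0.6},{"twist":-21.3,"dx":0,"dy":0,"dz":0,"fingers":0.6},{"twist":-28.4,"dx":0,"dy":0,"dz":0,"fingers":0.6},{"twist":-28.4,"dx":0,"dy":0,"dz":0,"fingers":0.6}]}}

```text
clock: 9.47
eef_pos: [0.3524, -0.0802, 0.1556]
tool_rot: [0.986, -0.155, 0.033, -0.049]
ft_force: [0.4, 0.6, -0.7]
grip_width: 0.0302
grasp_force: 59.9
```

```bash
python3 st.py .41 .045 .155
```

```text
9.4667 [ 0.3524 -0.0802  0.1556] 0.03020611061721706 59.87350039220473 [ 0.4  0.6 -0.7] [-0.31 -0.02 -0.51  1.03  0.11 -3.14]
[[ 0.95  -0.302  0.08 ]
 [-0.309 -0.947  0.086]
 [ 0.05  -0.106 -0.993]] yaw -18.003233973483702
[  16. -136.   16.]
```

Call:
{"op": "carry_out", "data": {"plan": [{"twist":7.1,"dx":0,"dy":0,"dz":0,"fingers":0.6},{"twist":14.2,"dx":-12,"dy":38,"dz":-5,"fingers":0.6},{"twist":21.3,"dx":-24,"dy":76,"dz":-10,"fingers":0.6},{"twist":28.4,"dx":-36,"dy":114,"dz":-14,"fingers":0.6},{"twist":35.5,"dx":-44,"dy":142,"dz":-18,"fingers":0.6}]}}

```text
clock: 9.88
eef_pos: [0.2641, -0.2042, 0.156]
tool_rot: [0.89, -0.452, 0.016, -0.057]
ft_force: [0.4, -0.4, -0.5]
grip_width: 0.0301
grasp_force: 60.0
```

```bash
python3 st.py .195 -.303 .155
```

```text
9.8833 [ 0.2641 -0.2042  0.156 ] 0.030139105463648307 59.95898616820341 [ 0.4 -0.4 -0.5] [-0.77 -0.04 -0.52  1.09  0.12 -2.97]
[[ 0.591 -0.803  0.08 ]
 [-0.807 -0.585  0.087]
 [-0.023 -0.116 -0.993]] yaw -53.78304355862304
[ 38.9 113.4 -13.1]
```

Now a bit farther round, then the push against the limit.

Call:
{"op": "carry_out", "data": {"plan": [{"twist":4,"dx":8,"dy":25,"dz":-3,"fingers":0.6},{"twist":9,"dx":17,"dy":50,"dz":-6,"fingers":0.6},{"twist":13,"dx":26,"dy":75,"dz":-9,"fingers":0.6},{"twist":13,"dx":33,"dy":96,"dz":-11,"fingers":0.6},{"twist":13,"dx":33,"dy":96,"dz":-11,"fingers":0.6}]}}

```text
clock: 10.3
eef_pos: [0.2063, -0.2901, 0.1551]
tool_rot: [0.833, -0.55, 0.01, -0.058]
ft_force: [0.3, -0.5, 0.1]
grip_width: 0.03
grasp_force: 60.0
```

Call:
{"op": "carry_out", "data": {"plan": [{"twist":-7.1,"dx":0,"dy":0,"dz":0,"fingers":0.6},{"twist":-14.2,"dx":0,"dy":0,"dz":0,"fingers":0.6},{"twist":-21.3,"dx":0,"dy":0,"dz":0,"fingers":0.6},{"twist":-28.4,"dx":0,"dy":0,"dz":0,"fingers":0.6},{"twist":-28.4,"dx":0,"dy":0,"dz":0,"fingers":0.6}]}}

```text
clock: 10.72
eef_pos: [0.2681, -0.2246, 0.155]
tool_rot: [0.93, -0.365, 0.013, -0.026]
ft_force: [0.5, -0.0, -1.4]
grip_width: 0.0305
grasp_force: 60.0
```

```bash
python3 st.py .41 .045 .155
```

```text
10.7167 [ 0.2681 -0.2246  0.155 ] 0.03047275209244714 60.021796823784825 [ 0.5 -0.  -1.4] [-0.75 -0.01 -0.49  1.08  0.06 -3.14]
[[ 0.733 -0.679  0.043]
 [-0.681 -0.732  0.038]
 [ 0.006 -0.057 -0.998]] yaw -42.89576129678409
[ -79.5 -293.6   16.4]
```

Call:
{"op": "carry_out", "data": {"plan": [{"twist":-7.1,"dx":0,"dy":0,"dz":0,"fingers":0.6},{"twist":-14.2,"dx":0,"dy":0,"dz":0,"fingers":0.6},{"twist":-20,"dx":0,"dy":0,"dz":0,"fingers":0.6},{"twist":-20,"dx":0,"dy":0,"dz":0,"fingers":0.6},{"twist":-20,"dx":0,"dy":0,"dz":0,"fingers":0.6}]}}

```text
clock: 11.13
eef_pos: [0.3085, -0.1411, 0.1549]
tool_rot: [0.975, -0.22, 0.013, -0.005]
ft_force: [-0.9, -0.5, 0.1]
grip_width: 0.0301
grasp_force: 60.0
```

```bash
python3 st.py .41 .045 .155
```

```text
11.1333 [ 0.3085 -0.1411  0.1549] 0.030074508814792802 60.02649477311934 [-0.9 -0.5  0.1] [-0.44 -0.04 -0.52  1.07  0.02 -3.14]
[[ 0.903 -0.429  0.028]
 [-0.429 -0.903  0.004]
 [ 0.024 -0.015 -1.   ]] yaw -25.431520581590853
[  11.7 -211.6    3.5]
```

Tilt is down to 1.6°. Next, over to the placing spot while twisting so the fingers close along world x.

Call:
{"op": "carry_out", "data": {"plan": [{"twist":7.1,"dx":0,"dy":-10,"dz":0,"fingers":0.6},{"twist":14.2,"dx":2,"dy":-35,"dz":1,"fingers":0.6},{"twist":21.3,"dx":4,"dy":-65,"dz":1,"fingers":0.6},{"twist":28.4,"dx":6,"dy":-95,"dz":2,"fingers":0.6},{"twist":35.5,"dx":7,"dy":-125,"dz":2,"fingers":0.6}]}}

```text
clock: 11.55
eef_pos: [0.3665, -0.0391, 0.155]
tool_rot: [0.876, -0.483, 0.012, -0.007]
ft_force: [0.8, -0.8, -0.4]
grip_width: 0.0298
grasp_force: 60.0
```

```bash
python3 st.py .41 .045 .155
```

```text
11.55 [ 0.3665 -0.0391  0.155 ] 0.02975120809637736 60.0134805408743 [ 0.8 -0.8 -0.4] [-0.11  0.01 -0.47  1.06  0.   -2.24]
[[ 0.534 -0.845  0.028]
 [-0.845 -0.534  0.001]
 [ 0.014 -0.024 -1.   ]] yaw -57.71977862249502
[-47.9 -81.7   1.4]
```

Call:
{"op": "carry_out", "data": {"plan": [{"twist":7,"dx":-12,"dy":-20,"dz":0,"fingers":0.6},{"twist":14,"dx":-24,"dy":-41,"dz":1,"fingers":0.6},{"twist":21,"dx":-36,"dy":-62,"dz":1,"fingers":0.6},{"twist":27,"dx":-48,"dy":-82,"dz":1,"fingers":0.6},{"twist":27,"dx":-48,"dy":-82,"dz":1,"fingers":0.6}]}}

```text
clock: 11.97
eef_pos: [0.4115, 0.0475, 0.1556]
tool_rot: [0.741, -0.671, 0.01, -0.011]
ft_force: [0.3, 0.5, -0.1]
grip_width: 0.0301
grasp_force: 60.0
```

```bash
python3 st.py .41 .045 .012
python3 - <<'E'
from h import *
c=snap('wrist','w4');s=snap('side','s4');t=snap('top','t4')
o=np.zeros((600,800,3),np.uint8)
o[:384,:512]=c['image'][:,:,::-1]
b=s['image'][190:340,200:360,::-1];o[:270,512:800]=cv2.resize(b,(288,270))
b=t['image'][180:280,150:300,::-1];o[270:520,425:800][:, :]=cv2.resize(b,(375,250));cv2.imwrite('pics/m4.png',o)
E
```

```text
11.9667 [0.4115 0.0475 0.1556] 0.030094438676162922 60.00108649546746 [ 0.3  0.5 -0.1] [ 0.12  0.1  -0.37  1.07 -0.   -1.56]
[[ 0.099 -0.995  0.03 ]
 [-0.995 -0.099  0.003]
 [ 0.    -0.03  -1.   ]] yaw -84.29616850864666
[  2.3   6.1 143.5]
```

View pics/m4.png

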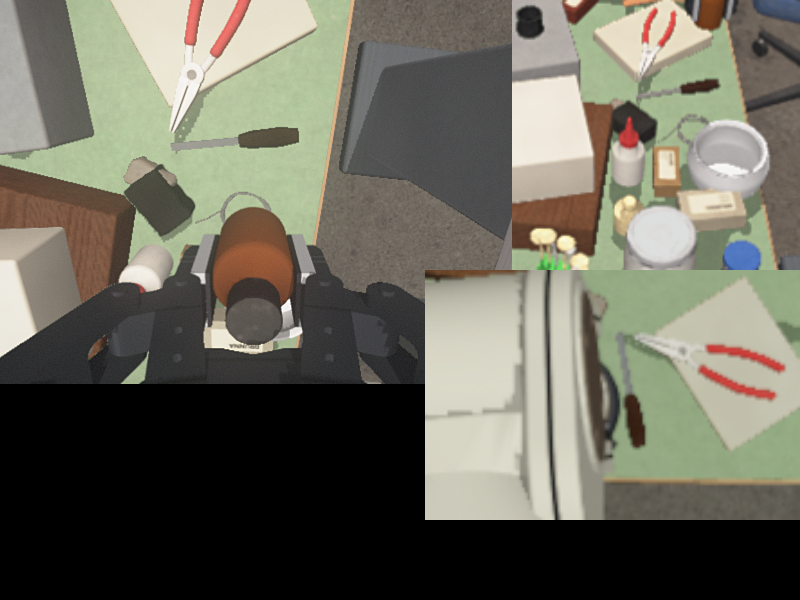

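The wrist view shows the bottle held over the free patch between the screwdriver and ring. Lowering it.

Call:
{"op": "carry_out", "data": {"plan": [{"twist":0,"dx":4,"dy":2,"dz":30,"fingers":0.6},{"twist":0,"dx":4,"dy":3,"dz":60,"fingers":0.6},{"twist":0,"dx":4,"dy":4,"dz":90,"fingers":0.6},{"twist":0,"dx":4,"dy":5,"dz":115,"fingers":0.6},{"twist":0,"dx":4,"dy":6,"dz":130,"fingers":0.6}]}}

```text
clock: 12.53
eef_pos: [0.4051, 0.0391, 0.0233]
tool_rot: [0.741, -0.671, 0.009, -0.009]
ft_force: [-0.9, 0.0, -0.2]
grip_width: 0.0301
grasp_force: 60.1
```

Call:
{"op": "carry_out", "data": {"plan": [{"twist":0,"dx":0,"dy":0,"dz":4,"fingers":0.6},{"twist":0,"dx":0,"dy":0,"dz":7,"fingers":0.6},{"twist":0,"dx":0,"dy":0,"dz":10,"fingers":0.6},{"twist":0,"dx":0,"dy":0,"dz":12,"fingers":0.6},{"twist":0,"dx":0,"dy":0,"dz":12,"fingers":0.6}]}}

```text
clock: 12.95
eef_pos: [0.409, 0.0406, 0.0144]
tool_rot: [0.741, -0.671, 0.011, -0.011]
ft_force: [-0.3, 0.3, -1.6]
grip_width: 0.0301
grasp_force: 60.1
```

Call:
{"op": "carry_out", "data": {"plan": [{"twist":0,"dx":0,"dy":0,"dz":0,"fingers":0.6},{"twist":0,"dx":0,"dy":0,"dz":0,"fingers":0.6},{"twist":0,"dx":0,"dy":0,"dz":0,"fingers":0.6},{"twist":0,"dx":0,"dy":0,"dz":0,"fingers":0.6},{"twist":0,"dx":0,"dy":0,"dz":0,"fingers":0.6}]}}

```text
clock: 13.37
eef_pos: [0.4083, 0.0408, 0.014]
tool_rot: [0.742, -0.671, 0.01, -0.01]
ft_force: [0.3, 0.3, -0.4]
grip_width: 0.0304
grasp_force: 60.1
```

Call:
{"op": "carry_out", "data": {"plan": [{"twist":0,"dx":-2,"dy":0,"dz":0.5,"fingers":0.6},{"twist":0,"dx":-2,"dy":0,"dz":1,"fingers":0.6},{"twist":0,"dx":-2,"dy":0,"dz":1.5,"fingers":0.6},{"twist":0,"dx":-2,"dy":0,"dz":1.5,"fingers":0.6},{"twist":0,"dx":-2,"dy":0,"dz":1.5,"fingers":0.6}]}}

```text
clock: 13.78
eef_pos: [0.4081, 0.043, 0.0127]
tool_rot: [0.742, -0.671, 0.01, -0.011]
ft_force: [-0.5, 1.7, 5.7]
grip_width: 0.0298
grasp_force: 60.8
```

Call:
{"op": "carry_out", "data": {"plan": [{"twist":0,"dx":0,"dy":0,"dz":0.5,"fingers":0.6},{"twist":0,"dx":0,"dy":0,"dz":1,"fingers":0.6},{"twist":0,"dx":0,"dy":0,"dz":1,"fingers":0.6},{"twist":0,"dx":0,"dy":0,"dz":1,"fingers":0.6},{"twist":0,"dx":0,"dy":0,"dz":1,"fingers":0.6}]}}

```text
clock: 14.2
eef_pos: [0.4082, 0.043, 0.0126]
tool_rot: [0.742, -0.671, 0.01, -0.011]
ft_force: [-3.8, 0.2, 16.2]
grip_width: 0.0299
grasp_force: 62.0
```

Touched down. Easing off and opening gently.

Call:
{"op": "carry_out", "data": {"plan": [{"twist":0,"dx":0,"dy":0,"dz":-1,"fingers":0.6},{"twist":0,"dx":0,"dy":0,"dz":-1,"fingers":0.3},{"twist":0,"dx":0,"dy":0,"dz":-1,"fingers":0.2},{"twist":0,"dx":0,"dy":0,"dz":-1,"fingers":0.1},{"twist":0,"dx":0,"dy":0,"dz":-1,"fingers":0}]}}

```text
clock: 14.62
eef_pos: [0.408, 0.0427, 0.0121]
tool_rot: [0.742, -0.671, 0.01, -0.01]
ft_force: [0.2, 0.7, 0.1]
grip_width: 0.0427
grasp_force: 0.0
```

Call:
{"op": "carry_out", "data": {"plan": [{"twist":0,"dx":0,"dy":0,"dz":0,"fingers":-0.1},{"twist":0,"dx":0,"dy":0,"dz":0,"fingers":-0.15},{"twist":0,"dx":0,"dy":0,"dz":0,"fingers":-0.15},{"twist":0,"dx":0,"dy":0,"dz":0,"fingers":-0.15},{"twist":0,"dx":0,"dy":0,"dz":0,"fingers":-0.15}]}}

```text
clock: 15.03
eef_pos: [0.4081, 0.0427, 0.0123]
tool_rot: [0.742, -0.671, 0.01, -0.01]
ft_force: [0.6, 0.9, -1.0]
grip_width: 0.0493
grasp_force: 0.0
```

Call:
{"op": "carry_out", "data": {"plan": [{"twist":0,"dx":0,"dy":0,"dz":-10,"fingers":-0.15},{"twist":0,"dx":0,"dy":0,"dz":-25,"fingers":-0.15},{"twist":0,"dx":0,"dy":0,"dz":-45,"fingers":-0.15},{"twist":0,"dx":0,"dy":0,"dz":-70,"fingers":-0.15},{"twist":0,"dx":0,"dy":0,"dz":-100,"fingers":-0.15}]}}

```text
clock: 15.45
eef_pos: [0.4037, 0.0424, 0.1122]
tool_rot: [0.742, -0.671, 0.009, -0.009]
ft_force: [-0.4, 0.6, -0.2]
grip_width: 0.0492
grasp_force: 0.0
```

Call:
{"op": "carry_out", "data": {"plan": [{"twist":0,"dx":0,"dy":0,"dz":-20,"fingers":-0.15},{"twist":0,"dx":0,"dy":0,"dz":-40,"fingers":-0.15},{"twist":0,"dx":0,"dy":0,"dz":-50,"fingers":-0.15},{"twist":0,"dx":0,"dy":0,"dz":-50,"fingers":-0.15},{"twist":0,"dx":0,"dy":0,"dz":-50,"fingers":-0.15}]}}

```text
clock: 15.87
eef_pos: [0.404, 0.0426, 0.1624]
tool_rot: [0.742, -0.671, 0.011, -0.011]
ft_force: [0.4, 0.1, 0.0]
grip_width: 0.0488
grasp_force: 0.0
```

```bash
python3 st.py .4765 -.179 .162
python3 - <<'E'
from h import *
c=snap('wrist','w5');s=snap('side','s5')
o=np.zeros((384,800,3),np.uint8)
o[:384,:512]=c['image'][:,:,::-1]
b=s['image'][190:340,200:360,::-1];o[:270,512:800]=cv2.resize(b,(288,270));cv2.imwrite('pics/m5.png',o)
E
```

```text
15.8667 [0.404  0.0426 0.1624] 0.04883535374113201 0.0 [0.4 0.1 0. ] [ 0.11  0.08 -0.38  1.08 -0.   -1.56]
[[ 0.1   -0.995  0.031]
 [-0.995 -0.1    0.002]
 [ 0.002 -0.031 -1.   ]] yaw -84.25856712378861
[227.7 -49.9   2.3]
```

View pics/m5.png

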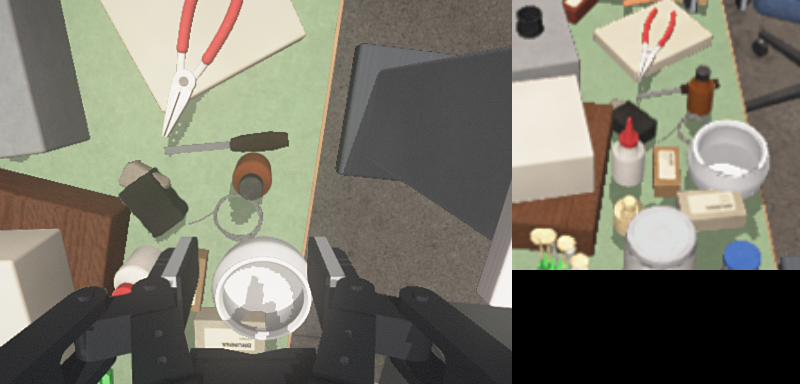

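The bottle stands upright on the tabletop at about (250,175) in the wrist view and (700,90) in the side inset, clear of the screwdriver and ring. On to the lever handle, with the gripper turned about 180° so joint 6 has room for the swing.

Call:
{"op": "carry_out", "data": {"plan": [{"twist":7.1,"dx":25,"dy":-5,"dz":0,"fingers":-0.3},{"twist":14.2,"dx":55,"dy":-12,"dz":0,"fingers":-0.3},{"twist":21.3,"dx":90,"dy":-20,"dz":1,"fingers":-0.3},{"twist":28.4,"dx":125,"dy":-28,"dz":1,"fingers":-0.3},{"twist":35.5,"dx":155,"dy":-34,"dz":1,"fingers":-0.3}]}}

```text
clock: 16.38
eef_pos: [0.4528, -0.11, 0.161]
tool_rot: [-0.499, 0.866, -0.006, 0.012]
ft_force: [0.9, 0.6, -0.4]
grip_width: 0.0556
grasp_force: 0.0
```

Call:
{"op": "carry_out", "data": {"plan": [{"twist":7.1,"dx":0,"dy":0,"dz":0,"fingers":-0.3},{"twist":14.2,"dx":0,"dy":0,"dz":0,"fingers":-0.3},{"twist":21.3,"dx":0,"dy":0,"dz":0,"fingers":-0.3},{"twist":28.4,"dx":0,"dy":0,"dz":0,"fingers":-0.3},{"twist":35.5,"dx":0,"dy":0,"dz":0,"fingers":-0.3}]}}

```text
clock: 16.8
eef_pos: [0.452, -0.1083, 0.1607]
tool_rot: [-0.211, 0.977, -0.002, 0.013]
ft_force: [-0.4, 0.1, -0.1]
grip_width: 0.055
grasp_force: 0.0
```

Call:
{"op": "carry_out", "data": {"plan": [{"twist":7.1,"dx":0,"dy":0,"dz":0,"fingers":-0.3},{"twist":14.2,"dx":0,"dy":0,"dz":0,"fingers":-0.3},{"twist":21.3,"dx":0,"dy":0,"dz":0,"fingers":-0.3},{"twist":28.4,"dx":0,"dy":0,"dz":0,"fingers":-0.3},{"twist":35.5,"dx":0,"dy":0,"dz":0,"fingers":-0.3}]}}

```text
clock: 17.22
eef_pos: [0.4521, -0.1081, 0.1608]
tool_rot: [0.097, 0.995, 0.002, 0.013]
ft_force: [-0.4, -0.0, 0.7]
grip_width: 0.0557
grasp_force: 0.0
```

Call:
{"op": "carry_out", "data": {"plan": [{"twist":7.1,"dx":0,"dy":0,"dz":0,"fingers":-0.3},{"twist":14.2,"dx":0,"dy":0,"dz":0,"fingers":-0.3},{"twist":21.3,"dx":0,"dy":0,"dz":0,"fingers":-0.3},{"twist":28.4,"dx":0,"dy":0,"dz":0,"fingers":-0.3},{"twist":35.5,"dx":0,"dy":0,"dz":0,"fingers":-0.3}]}}

```text
clock: 17.63
eef_pos: [0.452, -0.1081, 0.1608]
tool_rot: [0.396, 0.918, 0.006, 0.012]
ft_force: [-0.0, -0.2, 0.1]
grip_width: 0.0555
grasp_force: 0.0
```

Call:
{"op": "carry_out", "data": {"plan": [{"twist":7.1,"dx":0,"dy":0,"dz":0,"fingers":-0.3},{"twist":14.2,"dx":0,"dy":0,"dz":0,"fingers":-0.3},{"twist":21.3,"dx":0,"dy":0,"dz":0,"fingers":-0.3},{"twist":28.4,"dx":0,"dy":0,"dz":0,"fingers":-0.3},{"twist":35.5,"dx":0,"dy":0,"dz":0,"fingers":-0.3}]}}

```text
clock: 18.05
eef_pos: [0.452, -0.1081, 0.1608]
tool_rot: [0.657, 0.754, 0.009, 0.009]
ft_force: [1.1, -0.5, 0.1]
grip_width: 0.0553
grasp_force: 0.0
```

```bash
python3 st.py .4765 -.179 .162; python3 - <<'E'
from h import *
c=snap('wrist','w6');print(proj(c,[[.4765,-.179,.137]]))
E
```

```text
18.05 [ 0.452  -0.1081  0.1608] 0.055254171172476045 0.0 [ 1.1 -0.5  0.1] [-0.24  0.2  -0.24  1.11  0.01  1.19]
[[-0.137  0.99   0.026]
 [ 0.991  0.137  0.002]
 [-0.001  0.026 -1.   ]] yaw 97.88885293809695
[-73.6  14.5  -0.7]
[[274.83173057 346.85817126]]
```

Call:
{"op": "carry_out", "data": {"plan": [{"twist":0,"dx":-25,"dy":5,"dz":0,"fingers":-0.3},{"twist":0,"dx":-50,"dy":10,"dz":0,"fingers":-0.3},{"twist":0,"dx":-73.5,"dy":14.5,"dz":0,"fingers":-0.3},{"twist":0,"dx":-73.5,"dy":14.5,"dz":0,"fingers":-0.3},{"twist":0,"dx":-73.5,"dy":14.5,"dz":0,"fingers":-0.3}]}}

```text
clock: 18.52
eef_pos: [0.4773, -0.1795, 0.1616]
tool_rot: [0.654, 0.756, 0.01, 0.009]
ft_force: [0.4, -0.4, 0.6]
grip_width: 0.0559
grasp_force: 0.0
```

Call:
{"op": "carry_out", "data": {"plan": [{"twist":0,"dx":0,"dy":0,"dz":15,"fingers":-0.3},{"twist":0,"dx":0,"dy":0,"dz":30,"fingers":-0.3},{"twist":0,"dx":0,"dy":-1,"dz":45,"fingers":-0.3},{"twist":0,"dx":0,"dy":-1.5,"dz":58,"fingers":-0.3},{"twist":0,"dx":0,"dy":-1.5,"dz":63,"fingers":-0.3}]}}

```text
clock: 18.93
eef_pos: [0.4759, -0.1773, 0.0975]
tool_rot: [0.654, 0.757, 0.009, 0.008]
ft_force: [0.4, 0.6, -0.0]
grip_width: 0.0556
grasp_force: 0.0
```

Call:
{"op": "carry_out", "data": {"plan": [{"twist":0,"dx":0,"dy":0,"dz":0,"fingers":-0.3},{"twist":0,"dx":0,"dy":0,"dz":0,"fingers":-0.3},{"twist":0,"dx":0,"dy":0,"dz":0,"fingers":-0.3},{"twist":0,"dx":0,"dy":0,"dz":0,"fingers":-0.3},{"twist":0,"dx":0,"dy":0,"dz":0,"fingers":-0.3}]}}

```text
clock: 19.35
eef_pos: [0.4788, -0.1793, 0.1009]
tool_rot: [0.654, 0.756, 0.01, 0.011]
ft_force: [0.5, -0.1, 1.2]
grip_width: 0.0552
grasp_force: 0.0
```

```bash
python3 st.py .4765 -.179 .097;python3 - <<'E'
from h import *
c=snap('wrist','w7');t=snap('top','t7');s=snap('side','s7')
o=np.zeros((600,800,3),np.uint8)
o[:384,:512]=c['image'][:,:,::-1]
b=s['image'][110:210,220:330,::-1];o[:260,514:800]=cv2.resize(b,(286,260))
b=t['image'][145:270,290:400,::-1];o[262:600,514:800]=cv2.resize(b,(286,338));cv2.imwrite('pics/m7.png',o)
E
```

```text
19.35 [ 0.4788 -0.1793  0.1009] 0.05518951203603644 0.0 [ 0.5 -0.1  1.2] [-0.37  0.34 -0.22  0.98  0.01  1.06]
[[-0.143  0.989  0.031]
 [ 0.99   0.144  0.001]
 [-0.004  0.031 -1.   ]] yaw 98.24953978362224
[ 0.6 -2.4  3.8]
```

View pics/m7.png

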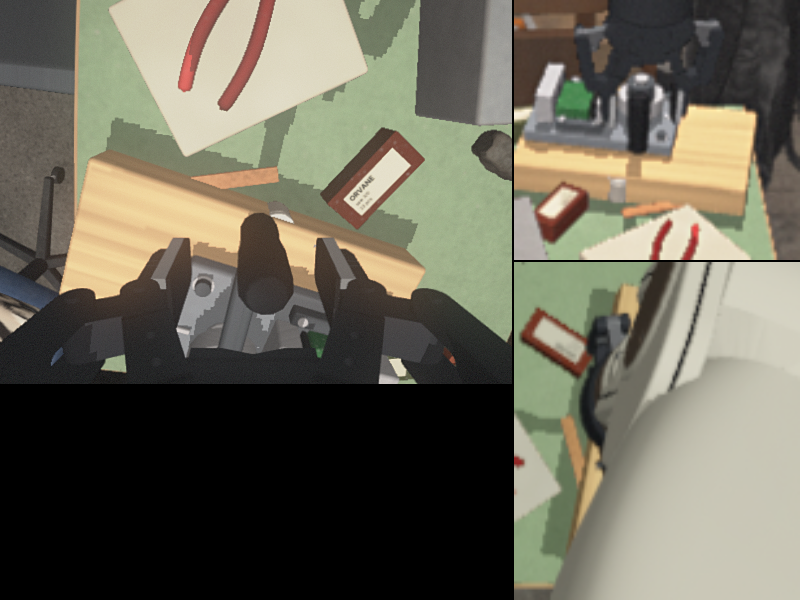

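The handle stands between the open pads, its top at (265,293) in the wrist picture. Checking its position from this close view.

```bash
python3 - <<'E'
from h import *
c=load('w7');print(atz(c,(266,293),.137)); o=bot.get_obs()
m=R.from_quat(o['tool_rot']).as_matrix();P=atz(c,(266,293),.137);print((m.T@(P-o['eef_pos'])*1000).round(1))
E
```

```text
[ 0.48287272 -0.17663532  0.137     ]
[  1.8   5.8 -36.3]
```

Call:
{"op": "carry_out", "data": {"plan": [{"twist":0,"dx":1,"dy":2,"dz":3,"fingers":-0.3},{"twist":0,"dx":1,"dy":2,"dz":3,"fingers":0},{"twist":0,"dx":1,"dy":2,"dz":3,"fingers":0.2},{"twist":0,"dx":1,"dy":2,"dz":3,"fingers":0.4},{"twist":0,"dx":1,"dy":2,"dz":3,"fingers":0.6}]}}

```text
clock: 19.92
eef_pos: [0.4807, -0.1775, 0.0974]
tool_rot: [0.654, 0.756, 0.011, 0.011]
ft_force: [2.9, 2.3, 0.0]
grip_width: 0.0206
grasp_force: 58.5
```

Call:
{"op": "carry_out", "data": {"plan": [{"twist":0,"dx":0,"dy":0,"dz":0,"fingers":0.9},{"twist":0,"dx":0,"dy":0,"dz":0,"fingers":0.9},{"twist":0,"dx":0,"dy":0,"dz":0,"fingers":0.9},{"twist":0,"dx":0,"dy":0,"dz":0,"fingers":0.9},{"twist":0,"dx":0,"dy":0,"dz":0,"fingers":0.9}]}}

```text
clock: 20.33
eef_pos: [0.4806, -0.1775, 0.0974]
tool_rot: [0.654, 0.756, 0.011, 0.011]
ft_force: [2.8, 4.4, 3.3]
grip_width: 0.0204
grasp_force: 58.8
```

```bash
python3 st.py .4765 -.179 .097
```

```text
20.3333 [ 0.4806 -0.1775  0.0974] 0.020446592223105856 58.77801744500175 [2.8 4.4 3.3] [-0.36  0.34 -0.22  0.98  0.01  1.07]
[[-0.144  0.989  0.03 ]
 [ 0.99   0.144  0.002]
 [-0.002  0.03  -1.   ]] yaw 98.27245634052797
[-0.9 -4.3  0.3]
```

Handle gripped. Swinging along the arc, 20° per call, turning the tool with the lever.

Call:
{"op": "carry_out", "data": {"plan": [{"twist":-4,"dx":1.3,"dy":-6.5,"dz":-0.2,"fingers":0.9},{"twist":-8,"dx":2.1,"dy":-13.1,"dz":-0.4,"fingers":0.9},{"twist":-12,"dx":2.4,"dy":-19.7,"dz":-0.6,"fingers":0.9},{"twist":-16,"dx":2.3,"dy":-26.3,"dz":-0.7,"fingers":0.9},{"twist":-20,"dx":1.7,"dy":-32.9,"dz":-0.9,"fingers":0.9}]}}

```text
clock: 20.75
eef_pos: [0.4472, -0.1815, 0.0973]
tool_rot: [0.512, 0.859, 0.008, 0.013]
ft_force: [3.6, 0.2, 1.7]
grip_width: 0.0204
grasp_force: 58.5
```

Call:
{"op": "carry_out", "data": {"plan": [{"twist":-4,"dx":1.3,"dy":-6.5,"dz":-0.2,"fingers":0.9},{"twist":-8,"dx":2.1,"dy":-13.1,"dz":-0.4,"fingers":0.9},{"twist":-12,"dx":2.4,"dy":-19.7,"dz":-0.6,"fingers":0.9},{"twist":-16,"dx":2.3,"dy":-26.3,"dz":-0.7,"fingers":0.9},{"twist":-20,"dx":1.7,"dy":-32.9,"dz":-0.9,"fingers":0.9}]}}

```text
clock: 21.17
eef_pos: [0.4178, -0.1963, 0.0973]
tool_rot: [0.355, 0.935, 0.005, 0.014]
ft_force: [2.1, -1.7, -0.5]
grip_width: 0.0205
grasp_force: 58.5
```

```bash
python3 st.py .38 -.255 .097; ls pics | wc -l
```

```text
21.1667 [ 0.4178 -0.1963  0.0973] 0.020451927678083362 58.54519872693345 [ 2.1 -1.7 -0.5] [-0.45  0.25 -0.35  0.94  0.01  0.28]
[[-0.747  0.664  0.03 ]
 [ 0.664  0.747 -0.001]
 [-0.024  0.019 -1.   ]] yaw 138.35623319104852
[-10.7 -69.   -0.8]
36
```

Call:
{"op": "carry_out", "data": {"plan": [{"twist":-4,"dx":1.3,"dy":-6.5,"dz":-0.1,"fingers":0.9},{"twist":-8,"dx":2.1,"dy":-13.1,"dz":-0.2,"fingers":0.9},{"twist":-12,"dx":2.4,"dy":-19.7,"dz":-0.3,"fingers":0.9},{"twist":-16,"dx":2.3,"dy":-26.3,"dz":-0.4,"fingers":0.9},{"twist":-20,"dx":1.7,"dy":-32.9,"dz":-0.5,"fingers":0.9}]}}

```text
clock: 21.58
eef_pos: [0.3953, -0.2199, 0.0973]
tool_rot: [0.188, 0.982, 0.002, 0.016]
ft_force: [5.7, -0.9, -1.2]
grip_width: 0.0202
grasp_force: 58.5
```

Call:
{"op": "carry_out", "data": {"plan": [{"twist":-4,"dx":1.3,"dy":-6.5,"dz":-0.1,"fingers":0.9},{"twist":-8,"dx":2.1,"dy":-13.1,"dz":-0.2,"fingers":0.9},{"twist":-12,"dx":2.4,"dy":-19.7,"dz":-0.3,"fingers":0.9},{"twist":-16,"dx":2.3,"dy":-26.3,"dz":-0.4,"fingers":0.9},{"twist":-20,"dx":1.7,"dy":-32.9,"dz":-0.5,"fingers":0.9}]}}

```text
clock: 22.0
eef_pos: [0.382, -0.2497, 0.0973]
tool_rot: [0.015, 1.0, 0.0, 0.016]
ft_force: [7.1, 1.0, 3.4]
grip_width: 0.0205
grasp_force: 59.1
```

Call:
{"op": "carry_out", "data": {"plan": [{"twist":0,"dx":0,"dy":0,"dz":0,"fingers":0.9},{"twist":0,"dx":0,"dy":0,"dz":0,"fingers":0.9},{"twist":0,"dx":0,"dy":0,"dz":0,"fingers":0.9},{"twist":0,"dx":0,"dy":0,"dz":0,"fingers":0.9},{"twist":0,"dx":0,"dy":0,"dz":0,"fingers":0.9}]}}

```text
clock: 22.42
eef_pos: [0.3822, -0.2494, 0.0974]
tool_rot: [0.016, 1.0, 0.0, 0.016]
ft_force: [5.3, -1.0, -1.1]
grip_width: 0.0202
grasp_force: 58.7
```

```bash
python3 st.py .38 -.255 .097; python3 - <<'E'
from h import *
from scipy.optimize import least_squares
o=bot.get_obs();e=np.array(o['eef_pos'])-.019*R.from_quat(o['tool_rot']).as_matrix()[:,2]
P=np.array([[.4800,-.1775],[.4466,-.1815],[.4172,-.1963],e[:2]])
r=least_squares(lambda x:np.hypot(*(P-x).T)-.095,[.474,-.274]);print(r.x,r.fun,np.degrees(np.arctan2(*(P-r.x).T[::-1])))
c=snap('wrist','w8');s=snap('side','s8');t=snap('top','t8')
o=np.zeros((600,800,3),np.uint8);o[:384,:512]=c['image'][:,:,::-1]
b=s['image'][110:210,220:330,::-1];o[:260,514:800]=cv2.resize(b,(286,260))
b=t['image'][145:270,290:400,::-1];o[262:600,514:800]=cv2.resize(b,(286,338));cv2.imwrite('pics/m8.png',o)
E
```

```text
22.4167 [ 0.3822 -0.2494  0.0974] 0.02018929424548786 58.67881563855917 [ 5.3 -1.  -1.1] [-0.59  0.24 -0.36  0.93  0.02 -0.56]
[[-0.999  0.032  0.033]
 [ 0.032  0.999 -0.   ]
 [-0.033  0.001 -0.999]] yaw 178.18140727178033
[ 2.  -5.6  0.3]
[ 0.47383029 -0.27243653] [ 1.36800424e-04 -7.40203382e-05 -1.11849940e-04  9.98220517e-05] [ 86.28170343 106.66994796 126.64183766 166.00580516]
```

View pics/m8.png

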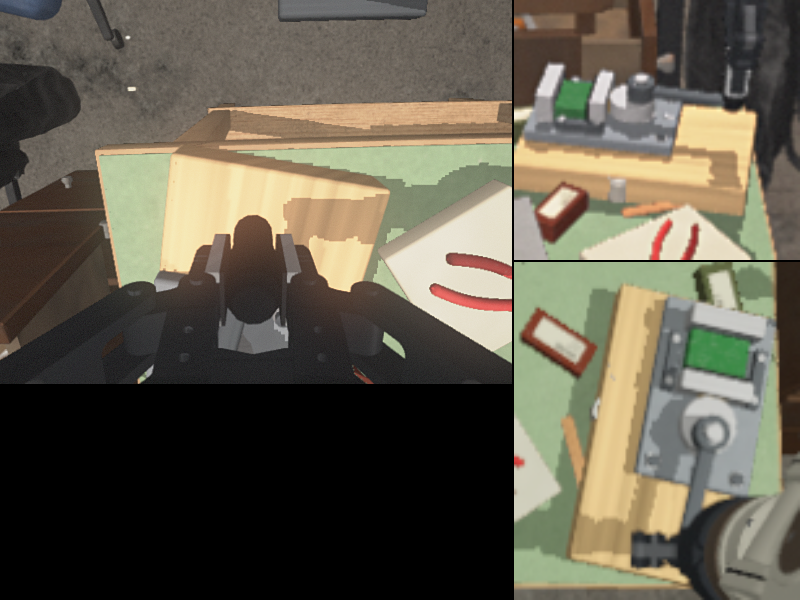

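The top inset shows the lever almost straight away from the jaws. The handle fits a 95 mm circle about (0.4738, -0.2724), now at 166.0° against a wanted 168.5–169.4°, so 3° more.

Call:
{"op": "carry_out", "data": {"plan": [{"twist":-1,"dx":0.3,"dy":-1.7,"dz":0,"fingers":0.9},{"twist":-2,"dx":0.6,"dy":-3.3,"dz":0,"fingers":0.9},{"twist":-3,"dx":0.9,"dy":-4.9,"dz":0,"fingers":0.9},{"twist":-3,"dx":0.9,"dy":-4.9,"dz":0,"fingers":0.9},{"twist":-3,"dx":0.9,"dy":-4.9,"dz":0,"fingers":0.9}]}}

```text
clock: 22.98
eef_pos: [0.3811, -0.2542, 0.0974]
tool_rot: [-0.01, 1.0, -0.0, 0.016]
ft_force: [5.2, -0.5, 0.4]
grip_width: 0.0201
grasp_force: 58.8
```

```bash
python3 st.py; python3 - <<'E'
from h import *
o=bot.get_obs();e=np.array(o['eef_pos'])-.019*R.from_quat(o['tool_rot']).as_matrix()[:,2]
d=e[:2]-[.4738,-.2724];print(np.hypot(*d),np.degrees(np.arctan2(d[1],d[0])))
t=snap('top','t9');s=snap('side','s9')
b=t['image'][140:270,295:400,::-1]
o=np.zeros((600,800,3),np.uint8);o[:,:485]=cv2.resize(b,(485,600),interpolation=cv2.INTER_CUBIC)
b=s['image'][130:330,190:295,::-1];o[:600,485:800]=cv2.resize(b,(315,600));cv2.imwrite('pics/m9.png',o)
E
```

```text
22.9833 [ 0.3811 -0.2542  0.0974] 0.020115286151509513 58.757031312874105 [ 5.2 -0.5  0.4] [-0.6   0.25 -0.36  0.94  0.02 -0.62]
[[-0.999 -0.021  0.033]
 [-0.021  1.    -0.   ]
 [-0.033 -0.001 -0.999]] yaw -178.82175300734187
0.09509408656014182 168.97239569903635
```

View pics/m9.png

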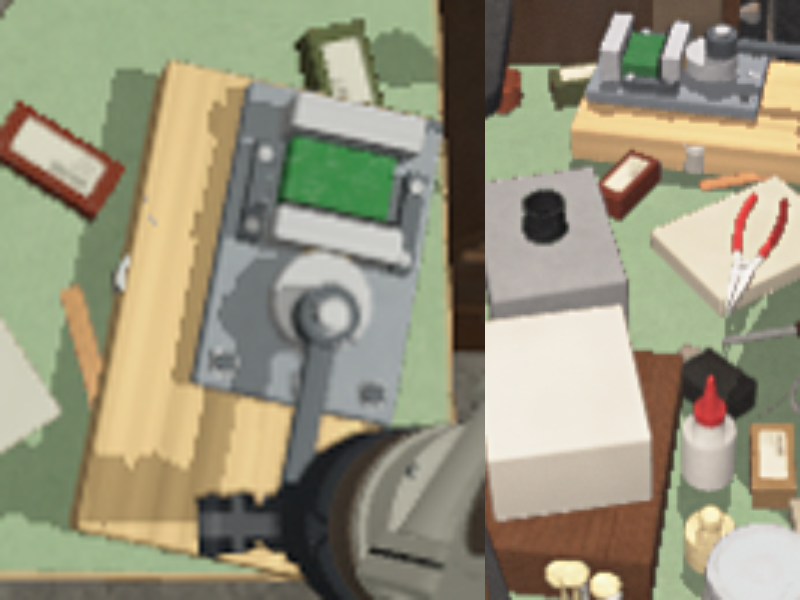

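The lever lies parallel to the vice's sides with the rib under it, allowing for parallax, and the jaws close on the wax. Angle is 169.0°, still gripped at 59 N. Handing in.

```bash
python3 -c "
from workcell import job_done
print(job_done())"
```

```text
the job is handed in; nothing more can be done
None
```

The oil bottle is upright on the green tabletop at about (0.408, 0.043), some 32 cm from the pivot, and the lever is held gripped at 169.0° (highest lift estimated at 168.5–169.4°); no verdict came back at hand-in.

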